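# Spin a compression nut back three turns

### The arm

A 7-joint arm with a two-finger parallel gripper is mounted at the origin on the work surface. World frame = base frame: x ahead of the robot, y to its left, z up, the work surface at z = 0. Lengths are in m, angles in rad, forces in N, time in s.
With the tool pointing down it reaches from about 0.4 to 0.85 m from the base axis. Payload 4.5 kg.
Tool frame: the origin (TCP) lies at the centre of the arm's flange, where the gripper is bolted on; the fingertips stand nose_length ahead of it and the grasp point (between the pads) lies 147 mm ahead of it (nose_length is the distance from the TCP to the fingertips, in m); z points along the fingers, y is the line along which they close (so a half turn about z gives the same grasp; the last joint's range is limited). The gripper opens to 88 mm and grips with 3 to 60 N. Pads are 18 mm wide; open, the fingers measure 123 mm over their backs; the gripper's body (75 mm by 187 mm) begins 45 mm behind the grasp point.
Start: joints at [-1.12, 0.689, -0.195, 1.565, 0.157, 0.902, -0.215], TCP at [0.253, 0.572, 0.405] pointing down, gripper open.
Joint ranges: [-3.01, 3.01], [-0.46, 2.08], [-1.47, 1.51], [0.13, 2.56], [-1, 4.14], [0.04, 2.09], [-2.66, 2.66]. Speed limits (rad/s): [2.57, 2.57, 3.14, 3.14, 3.14, 3.14, 3.14].

### API

Orientations are given as a unit quaternion [x, y, z, w].
In Python, from plant import * gives the robot as it stands.
- The arm moves only by the tool play_rows, never from a script. Its argument "rows" is a list that holds one entry, the list of rows, each a list of 6 numbers: the shift along the tool's x, y, z normalised to -1 to 1, where 1 is 0.5 m, then the turn, a rotation vector about the tool's x, y, z normalised to -1 to 1, where 1 is 0.5 rad. A call has 1 to 20 rows; each row is the pose to reach, as a shift and turn from the pose commanded when the call began, along the tool's axes at that moment; what a row does not reach only later rows make up. A row lasts 1/12 s, in which the tool goes at most 41.7 mm and 7.16 degrees, less where a joint would pass 70% of its speed; a pose out of reach is approached as far as the arm can. A call with a number of a shift or a turn outside -1 to 1 is refused whole. A call with a gripper value outside its range is refused whole. "claw" is the closure, from 0 (fully open) to 1 (shut), set as the call begins (left out, the last holds). The fingers move at their own pace and stop on an object; "squeeze" is the grip in N (left out, the last holds). Time passes only in rows, so rows that repeat a pose let the fingers close. It gives the time, the measured TCP pose, the force, the opening and the grip force at its end, in the units of the state.
- get_state(): the state, without advancing time (a new reading comes with each control period).
- snapshot(name): name is "scene" or "top" or "wrist"; returns a dict with "pixels" (400x640x3 uint8, blue, green, red), "camera_matrix" (3x3 intrinsics, pixels), "world_to_cam" (4x4, takes a point from world to camera coordinates); the wrist camera has in their place "mount" (4x4, takes a point from camera to tool coordinates, whose origin is the TCP and whose axes are the flange's). Camera axes: x right, y down, z forward; pixel columns grow to the right and rows downward; lengths in m; the calibration is good to about 2 mm. A picture is of the moment at which its call begins: read the wrist's pose just before it. There is no depth.
- finish_job(): hands the job in; it is judged then, once.
The state is a dict: "clock": time; "q": joint angles; "qd": joint speeds; "joint_torque": joint torques, N m; "tool_pos": TCP position; "eef_rot": TCP orientation; "contact_force": force on the tool from outside, world axes, zero at the start; "moment": the same for the moment, N m; "opening": opening from 0.0 (shut) to 1.0 (fully open); "finger_force": force on a finger pad.
Only numpy, scipy, OpenCV 4.12 (cv2) and the standard library are available. Lean on these libraries where they do the work, as an engineer would, in place of code of your own. Each camera call takes 0.05 s, during which the arm holds its last target. There are 200 camera calls.

### The job

On the test manifold, the large light-blue nut has just been cracked loose. Roll it round by its ribbed rim with a fingertip (it is too wide to grip) to loosen it (anticlockwise seen from above) by three full turns from where it stands now, so that its blanking plug can be drawn later, and leave it there on its thread. Use the fingers alone, pick nothing up, and leave the small blue nut and everything else on the bench as they are.

Things in the scene. Friction and masses are not known exactly. Their poses are not given: they have to be found in the camera images.
- large_nut_center (a point): centre of the large light-blue nut, on its vertical axis, half-way up (about 180 mm above the bench at first; rises 5 mm per full turn of loosening). The nut is 52 mm tall, 96 mm across the crests of its 16 upright ribs (too wide to pinch). The ribs are 7 mm wide, stand 4.5 mm proud of an 87 mm core and run from 21 mm below this point to 16 mm above it
- large_fitting: the fixed black body that carries the large nut, screwed on one of the manifold's three outlets (swapped from run to run); hexagon foot 86 mm across, 24 mm tall. Origin on its axis at its foot, 118 mm above the bench; the nut's underside is 36 mm above it when tight. A black blanking plug 52 mm across stands in the nut's mouth, its top 105 mm above the origin; it does not turn or rise
- large_nut (a joint): angle of the large nut in rad; grows as the nut is loosened (anticlockwise seen from above), 6.283 per full turn. It is slightly slack at first (between 0 and 1.5). It stays where it is left: turning it takes about 0.06 N m, that is 1.3 N along its rim; its stop at 0 is the tight end, and its thread ends 31.5 rad up
- large_nut_mark (a point): the crest of the large nut's one rib that has a white paint-pen stripe, at half the nut's height, 48 mm from the axis; it goes round with the nut
- small_nut_center (a point): centre of the small light-blue nut of a similar, smaller fitting on another outlet of the manifold, to be left alone: 64 mm across its ribs, 42 mm tall; on its axis, half-way up, about 175 mm above the bench; its blanking plug's head ends 38 mm above this point
- small_nut_mark (a point): the crest of the small nut's white-striped rib, 32 mm from its axis, at half its height
- capped_fitting: a fitting with a black ribbed cap on another outlet of the manifold, 74 mm across; origin on its vertical axis at its foot, 118 mm above the bench; it ends 85 mm above that; it does not move
- manifold: the fixed test manifold: a steel drip tray 150 (x) x 660 (y) mm, 18 mm high, with a level header pipe 60 mm thick along its y axis (axis 75 mm up) and three upright outlets at y = -160, 0, 160 mm that carry the fittings; gauge at y = 312 mm (190 mm high), ball valve with red lever at y = -322 mm (130 mm high). Origin: underside of the tray at its centre, on the bench
- elbow: a loose 90-degree black elbow fitting with two light-blue nuts, about 92 x 92 x 52 mm, lying on the bench on the robot's side of the tray; origin under the corner of the elbow
- male_connector: a loose small connector standing upright on the bench on the robot's side of the tray: black threaded foot, light-blue nut on top, 54 mm across, 76 mm tall; origin at the centre of its underside
- end_cap: a loose black ribbed end cap, 62 mm across, 48 mm tall, standing on the bench on the robot's side of the tray; origin at the centre of its underside
- liner_tray: a loose white plastic pipe liner (a tube 30 mm across, 50 mm tall) standing in the drip tray; origin at the centre of its underside
- nipple: a loose black threaded nipple, 44 mm across its hexagon, 53 mm tall, standing in the drip tray; origin at the centre of its underside
- liner_bench: a second loose white liner, 30 mm across, 50 mm tall, standing on the bench beyond the tray; origin at the centre of its underside
- grease_tub: a loose white tub with a yellow lid, 68 mm across, 60 mm tall, on the bench beyond the tray; origin at the centre of its underside
- strap_wrench: a loose strap wrench lying on the bench beyond the tray: red handle 170 mm long along its -y, black belt loop 90 mm across along its +y, 20 mm high; origin where handle and loop meet, on the bench

How it is judged:
On the way, in this order (a step that is already met when the one before it is completed fails the run):
1. the large nut has been loosened by one full turn (distance of large_nut_center from where it was at the start of the episode above 0.005 m), for 0.1 s.
2. the large nut has been loosened by two full turns (distance of large_nut_center from where it was at the start of the episode above 0.01 m), for 0.1 s.
At the end, for the whole second after the job is handed in: the large nut stands three full turns looser than at the start, within a fifth of a turn (it has risen 14 to 16 mm), and is at rest; the small nut has not been turned (its stripe within 12 mm of where it was) (distance of large_nut_center from where it was at the start of the episode between 0.014 and 0.016 m and velocity of joint large_nut between -0.05 and 0.05 rad/s and distance of small_nut_mark from where it was at the start of the episode below 0.012 m); the robot touches nothing.
It fails at once if the large nut is spun back more than four turns, nearly off its thread (distance of large_nut_center from where it was at the start of the episode above 0.02 m).
It fails at once if the small nut is turned (its stripe moves more than 12 mm) (distance of small_nut_mark from where it was at the start of the episode above 0.012 m).
It fails at once if the arm or the hand behind the fingers presses on the large nut or its fitting (contact force between the arm and large_fitting above 5 N).
It fails at once if a loose thing on the bench or in the tray is lifted, carried or knocked more than 25 mm away (distance of any of elbow, male_connector, end_cap, liner_tray, nipple, liner_bench, grease_tub, strap_wrench from where it was at the start of the episode above 0.025 m).
It also fails if it takes over 69 s, if anything falls off the work surface, if the arm or the gripper's body presses on something with over 40 N, if the wrist force passes 120 N, or if a joint passes its speed limit or range.

## Working session

There is one attempt and no reset: what is moved stays moved. The work goes in short steps, Python scripts to look and compute and a tool call to move; the robot and the scene stay as the last step left them, time stands still between calls to the robot, and variables do not carry over. Pictures are saved under pics/ and viewed, at most 10 in all, crops included, and the job is handed in when it is done.

Besides the shell and the picture viewer there is one more tool, called after "Call:" in YAML: its name, and indented under it one key for each argument. play_rows: Moves the arm, as the interface text tells. Its arguments: {"type":"object","properties":{"rows":{"type":"array"},"claw":{"type":"number"},"squeeze":{"type":"number"}},"required":["rows"]}

```bash
mkdir -p pics; ls; cat > h.py <<'E'
from plant import *
import numpy as np, cv2
from scipy.spatial.transform import Rotation as R
def save(n,f):
    s=snapshot(n); cv2.imwrite(f'pics/{f}.png',s['pixels']); return s
def at_z(s,u,v,z):
    K=s['camera_matrix'];T=np.array(s['world_to_cam']);r=T[:3,:3].T@np.linalg.inv(K)@[u,v,1];c=-T[:3,:3].T@T[:3,3]
    return c+r*(z-c[2])/r[2]
def proj(s,p):
    T=np.array(s['world_to_cam']);q=np.array(s['camera_matrix'])@(T[:3,:3]@p+T[:3,3]);return q[:2]/q[2]
E
python3 - <<'E'
from h import *
import pickle
a=save('scene','s1');b=save('top','t1');pickle.dump((a,b),open('c.pkl','wb'))
s=get_state();print({k:np.round(v,3) for k,v in s.items()}); print(nose_length if 'nose_length' in globals() else None)
for x in(a,b):print(np.round(x['world_to_cam'],3).tolist(),x['camera_matrix'].tolist())
E
```

```text
pics
{'clock': np.float64(0.1), 'q': array([-1.12 ,  0.69 , -0.195,  1.566,  0.157,  0.903, -0.215]), 'qd': array([ 0.   , -0.001, -0.003, -0.004,  0.   ,  0.002, -0.001]), 'joint_torque': array([-3.0000e-03, -5.2849e+01, -1.2720e+00, -1.5384e+01, -5.3000e-02,
        2.0000e-03,  0.0000e+00]), 'tool_pos': array([0.253, 0.571, 0.404]), 'eef_rot': array([ 0.207,  0.978, -0.001, -0.   ]), 'contact_force': array([ 0.643,  0.34 , -0.246]), 'moment': array([ 0.004,  0.059, -0.019]), 'finger_force': np.float64(0.0), 'opening': np.float64(0.999)}
0.166
[[0.785, 0.62, 0.015, -0.455], [0.468, -0.576, -0.67, -0.165], [-0.407, 0.533, -0.742, 1.216], [0.0, 0.0, 0.0, 1.0]] [[373.5644317031038, 0.0, 319.70066455569037], [0.0, 373.5644317031038, 199.77129603860854], [0.0, 0.0, 1.0]]
[[-0.01, -1.0, 0.004, -0.012], [-0.998, 0.01, -0.069, 0.568], [0.069, -0.004, -0.998, 0.954], [0.0, 0.0, 0.0, 1.0]] [[387.77941373970356, 0.0, 317.2778281943218], [0.0, 387.77941373970356, 196.94243544336035], [0.0, 0.0, 1.0]]
```

View pics/s1.png

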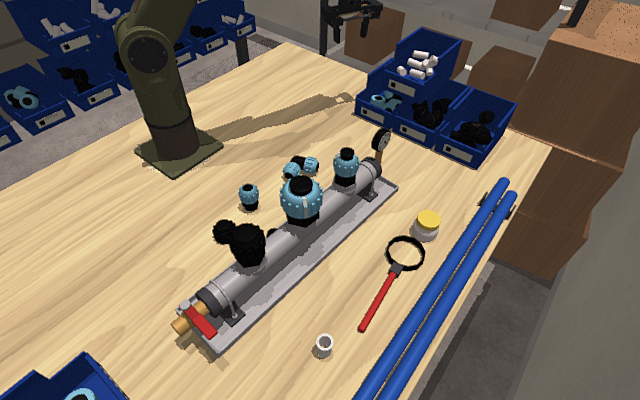

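View pics/t1.png

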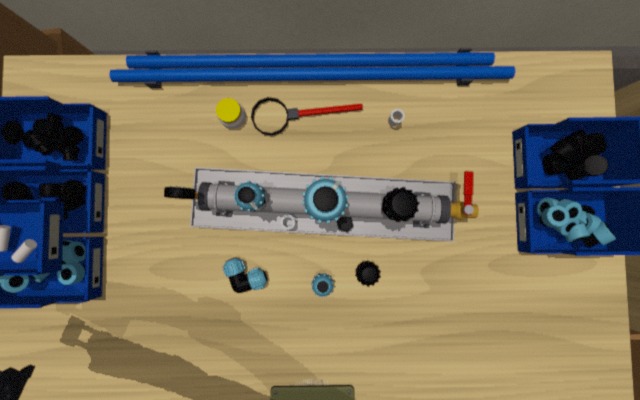

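The large nut is the middle one: about (325,200) in the top view, (301,198) in the scene view. The small nut is on its +y side and the black cap on its −y side. My plan is to close the fingers and push ribs with one corner of the fingertips, in short strokes on the robot's side.

```bash
python3 - <<'E'
from h import *
import pickle
a,b=pickle.load(open('c.pkl','rb'))
for n,(u,v),z in(('plug',(325,199),.223),('smallplug',(249,195),.213),('cap',(401,204),.203)):print(n,at_z(b,u,v,z).round(4))
hs=cv2.cvtColor(b['pixels'],cv2.COLOR_BGR2HSV)
m=cv2.inRange(hs,(85,60,80),(105,255,255));m2=np.zeros_like(m);m2[165:235,290:360]=m[165:235,290:360]
c=max(cv2.findContours(m2,0,2)[0],key=cv2.contourArea);print(cv2.minEnclosingCircle(c),cv2.boundingRect(c))
(u,v),r=cv2.minEnclosingCircle(c);print('nut',at_z(b,u,v,.19).round(4))
s=get_state();Rt=R.from_quat(s['eef_rot']).as_matrix();print(Rt.round(3))
crop=cv2.resize(b['pixels'][150:250,220:430],None,fx=3.8,fy=3.8,interpolation=cv2.INTER_CUBIC);cv2.imwrite('pics/t1c.png',crop)
save('wrist','w1')
E
```

```text
plug [ 0.5492 -0.0319  0.223 ]
smallplug [0.5594 0.1206 0.213 ]
cap [ 0.5387 -0.187   0.203 ]
((324.83709716796875, 199.35362243652344), 23.525415420532227) (302, 176, 46, 47)
nut [ 0.5505 -0.0323  0.19  ]
[[-0.914  0.405 -0.001]
 [ 0.405  0.914 -0.002]
 [-0.    -0.002 -1.   ]]
```

View pics/t1c.png

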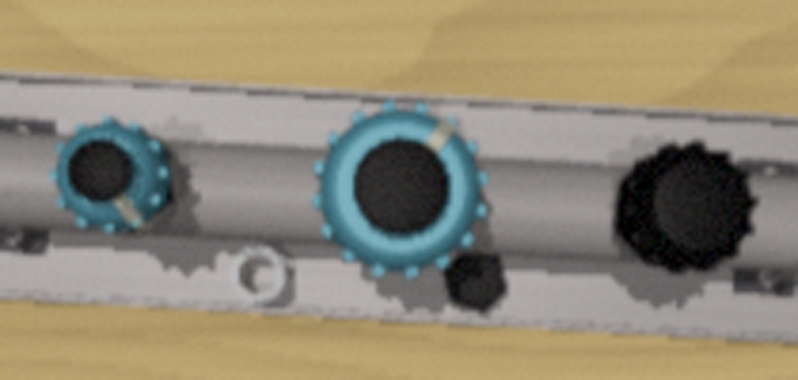

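View pics/w1.png

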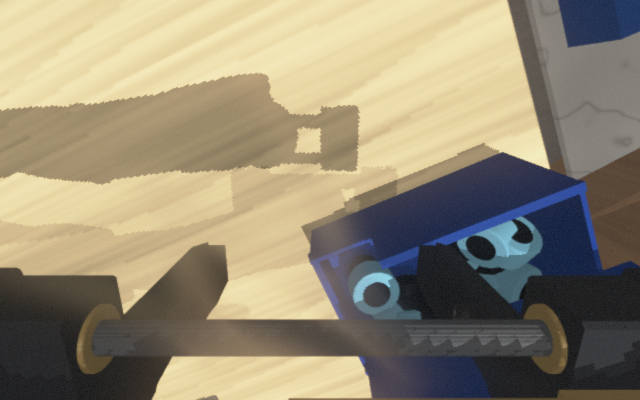

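The nut axis is at about (0.550, −0.032). The ~160 mm spacing to both neighbours checks out. I'll close the fingers and travel at the current height, with the tips at 0.238 m above everything, to a hover on the robot's side of the nut.

Call:
play_rows:
  rows:
    - [[-0.86,-1,0,0,0,0],[-0.86,-1,0,0,0,0],[-0.86,-1,0,0,0,0],[-0.86,-1,0,0,0,0],[-0.86,-1,0,0,0,0],[-0.86,-1,0,0,0,0],[-0.86,-1,0,0,0,0],[-0.86,-1,0,0,0,0],[-0.86,-1,0,0,0,0],[-0.86,-1,0,0,0,0],[-0.86,-1,0,0,0,0],[-0.86,-1,0,0,0,0],[-0.86,-1,0,0,0,0],[-0.86,-1,0,0,0,0],[-0.86,-1,0,0,0,0],[-0.86,-1,0,0,0,0],[-0.86,-1,0,0,0,0],[-0.86,-1,0,0,0,0],[-0.86,-1,0,0,0,0],[-0.86,-1,0,0,0,0]]
  claw: 1
  squeeze: 20

```text
clock: 1.82
tool_pos: [0.4435, -0.0581, 0.4047]
eef_rot: [0.205, 0.979, 0.0, -0.0]
contact_force: [0.3, 1.0, -0.4]
opening: 0.006
finger_force: 0.0
```

```bash
python3 - <<'E'
from h import *
s=get_state();print(s['clock'],s['tool_pos'],s['eef_rot'],s['opening'],s['contact_force'],s['q'])
w=save('wrist','w2');b=save('scene','s2');print(w['camera_matrix'],w['mount'])
import pickle;pickle.dump((w,s),open('w2.pkl','wb'))
a=w['pixels'];c=b['pixels'][120:270,200:400];cv2.imwrite('pics/m2.png',np.vstack([cv2.resize(a,(480,300)),cv2.resize(c,(400,300),interpolation=cv2.INTER_CUBIC)[:, :].copy() if 0 else cv2.copyMakeBorder(cv2.resize(c,(400,300),interpolation=cv2.INTER_CUBIC),0,0,0,80,0)]))
E
```

```text
1.8167 [ 0.44349386 -0.05813049  0.40467446] [ 2.05415635e-01  9.78674695e-01  3.94064217e-04 -3.19202382e-04] 0.005656624248844234 [ 0.30035717  0.95215041 -0.36700087] [ 0.21907765  0.47291553 -0.28355503  2.0749706   0.21892865  0.6218614
  0.94330475]
[[352.81610776   0.         321.70555355]
 [  0.         352.81610776 196.42544079]
 [  0.           0.           1.        ]] [[-4.89731028e-04 -9.52921683e-01 -3.03216137e-01  7.92674222e-02]
 [ 9.99999877e-01 -4.43718723e-04 -2.20640553e-04 -4.61458713e-04]
 [ 7.57104901e-05 -3.03216208e-01  9.52921784e-01  1.93370114e-02]
 [ 0.00000000e+00  0.00000000e+00  0.00000000e+00  1.00000000e+00]]
```

View pics/m2.png

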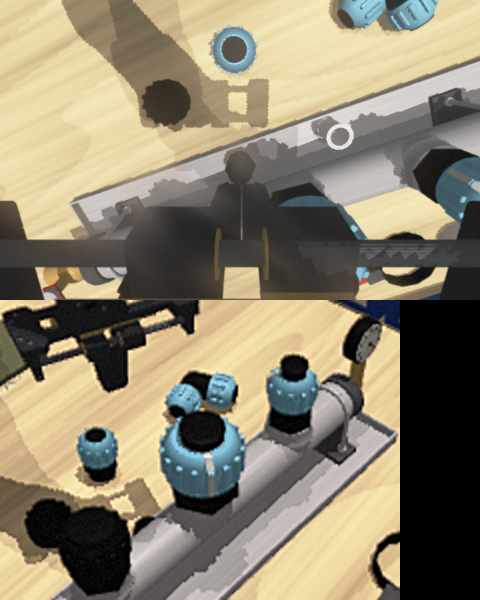

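Closed fingers, tapering to a narrow tip near full-resolution pixel (320,215). I'll size the tip in an enlarged crop.

```bash
python3 - <<'E'
from h import *
import pickle
w,s=pickle.load(open('w2.pkl','rb'));M=np.linalg.inv(w['mount']);K=w['camera_matrix']
def p(x,y,z):
    q=K@(M@[x,y,z,1])[:3];return (q[:2]/q[2]).round(0)
for z in(.166,.156,.147,.130,.110):print(z,[p(x,y,z).tolist() for x in(.009,-.009) for y in(.0085,.0175)])
a=cv2.convertScaleAbs(w['pixels'][180:360,230:410],alpha=2.5,beta=20)
cv2.imwrite('pics/w2c.png',cv2.resize(a,None,fx=3.3,fy=3.3,interpolation=cv2.INTER_CUBIC))
E
```

```text
0.166 [[341.0, 246.0], [361.0, 246.0], [341.0, 280.0], [360.0, 280.0]]
0.156 [[343.0, 256.0], [364.0, 256.0], [342.0, 292.0], [362.0, 292.0]]
0.147 [[344.0, 266.0], [366.0, 266.0], [343.0, 304.0], [365.0, 304.0]]
0.13 [[347.0, 289.0], [372.0, 289.0], [346.0, 331.0], [370.0, 331.0]]
0.11 [[351.0, 326.0], [381.0, 326.0], [350.0, 373.0], [378.0, 373.0]]
```

View pics/w2c.png

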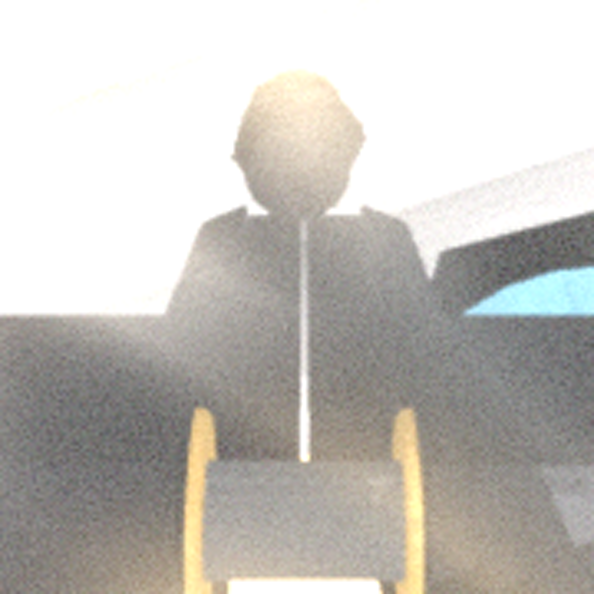

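The tip is about 17 mm wide at the very end and widens to ~28 mm a few mm up. I'll work with about 12 mm of rib overlap and treat it as a 28×18 mm tip. The white stripe bears about −38°, so there's a rib gap near 153° for entry. Next: the home shift and a repeatable 90° stroke.

```bash
cat > plan.py <<'E'
from h import *
N=np.array([.550,-.032]); h=.014; rin=.0455
def c_pose(phi,r,yaw,th0):  # TCP xy so that the finger corner is at (phi,r) 
    th=th0+np.radians(yaw); ty=np.array([np.cos(th),np.sin(th)]); mx=np.array([np.sin(th),-np.cos(th)])
    p=np.radians(phi); return N+r*np.array([np.cos(p),np.sin(p)])-h*ty-.009*mx
def rows(start,Rt,th0,path):
    for phi,r,yaw in path:
        d=Rt.T@np.r_[c_pose(phi,r,yaw,th0)-start,0]
        print([round(d[0]/.5,3),round(d[1]/.5,3),0,0,0,round(-np.radians(yaw)/.5,2)],end=', ')
    print()
E
python3 - <<'E'
from plan import *
s=get_state();Rt=R.from_quat(s['eef_rot']).as_matrix();th0=np.arctan2(Rt[1,1],Rt[0,1])
mid=np.degrees(th0)-45+180; print('mid',mid)
ps,pe=mid-47.5,mid+47.5
home=c_pose(ps,.062,0,th0)
print('home',home,'shift',(Rt.T@np.r_[home-s['tool_pos'][:2],.350-s['tool_pos'][2]])/.5)
path=[(ps,.054,-14),(ps,rin,-14)]+[(ps+95*k/11,rin,-14+28*k/11) for k in range(1,12)]+[(pe,rin,14),(pe,.056,14),(pe,.066,7),(mid,.074,0)]+[(ps,.062,0)]*3
rows(home,Rt,th0,path)
E
```

```text
mid 201.31531765581104
home [ 0.48049689 -0.01384696] shift [-0.03208553  0.11068934  0.10954162]
[np.float64(-0.01), np.float64(0.004), 0, 0, 0, np.float64(0.49)], [np.float64(-0.027), np.float64(0.004), 0, 0, 0, np.float64(0.49)], [np.float64(-0.028), np.float64(-0.011), 0, 0, 0, np.float64(0.4)], [np.float64(-0.032), np.float64(-0.025), 0, 0, 0, np.float64(0.31)], [np.float64(-0.037), np.float64(-0.039), 0, 0, 0, np.float64(0.22)], [np.float64(-0.045), np.float64(-0.052), 0, 0, 0, np.float64(0.13)], [np.float64(-0.054), np.float64(-0.064), 0, 0, 0, np.float64(0.04)], [np.float64(-0.065), np.float64(-0.075), 0, 0, 0, np.float64(-0.04)], [np.float64(-0.078), np.float64(-0.084), 0, 0, 0, np.float64(-0.13)], [np.float64(-0.091), np.float64(-0.091), 0, 0, 0, np.float64(-0.22)], [np.float64(-0.105), np.float64(-0.096), 0, 0, 0, np.float64(-0.31)], [np.float64(-0.12), np.float64(-0.099), 0, 0, 0, np.float64(-0.4)], [np.float64(-0.135), np.float64(-0.1), 0, 0, 0, np.float64(-0.49)], [np.float64(-0.135), np.float64(-0.1), 0, 0, 0, np.float64(-0.49)], [np.float64(-0.136), np.float64(-0.121), 0, 0, 0, np.float64(-0.49)], [np.float64(-0.133), np.float64(-0.139), 0, 0, 0, np.float64(-0.24)], [np.float64(-0.019), np.float64(-0.11), 0, 0, 0, np.float64(-0.0)], [np.float64(0.0), np.float64(0.0), 0, 0, 0, np.float64(-0.0)], [np.float64(0.0), np.float64(0.0), 0, 0, 0, np.float64(-0.0)], [np.float64(0.0), np.float64(0.0), 0, 0, 0, np.float64(-0.0)],
```

Call:
play_rows:
  rows:
    - [[-0.032,0.111,0,0,0,0],[-0.032,0.111,0,0,0,0],[-0.032,0.111,0,0,0,0],[-0.032,0.111,0.06,0,0,0],[-0.032,0.111,0.11,0,0,0],[-0.032,0.111,0.11,0,0,0],[-0.032,0.111,0.11,0,0,0]]

```text
clock: 2.5
tool_pos: [0.48, -0.0152, 0.3492]
eef_rot: [0.206, 0.978, -0.001, -0.002]
contact_force: [0.1, 0.2, 1.4]
opening: 0.006
finger_force: 0.0
```

Call:
play_rows:
  rows:
    - [[-0.01,0.004,0,0,0,0.25],[-0.01,0.004,0,0,0,0.49],[-0.027,0.004,0,0,0,0.49],[-0.028,-0.011,0,0,0,0.4],[-0.032,-0.025,0,0,0,0.31],[-0.037,-0.039,0,0,0,0.22],[-0.045,-0.052,0,0,0,0.13],[-0.045,-0.052,0,0,0,0.13]]

```text
clock: 3.17
tool_pos: [0.4913, -0.05, 0.3508]
eef_rot: [0.238, 0.971, -0.0, 0.001]
contact_force: [-0.3, -1.3, 0.6]
opening: 0.006
finger_force: 0.3
```

```bash
python3 - <<'E'
from h import *
s=get_state();print(s['clock'],s['tool_pos'],s['eef_rot'],s['contact_force'])
b=save('top','t3');c=save('scene','s3')
a1=cv2.resize(b['pixels'][165:235,270:380],(660,420),interpolation=cv2.INTER_CUBIC)[:, :400*1]
a1=cv2.resize(b['pixels'][165:235,280:370],(385,300),interpolation=cv2.INTER_CUBIC)
a2=cv2.resize(c['pixels'][150:240,250:365],(385,300),interpolation=cv2.INTER_CUBIC)
cv2.imwrite('pics/m3.png',np.hstack([a1,a2]))
E
```

```text
3.1667 [ 0.49131528 -0.05002312  0.35084626] [ 2.37592924e-01  9.71364403e-01 -2.30093950e-04  8.64142484e-04] [-0.29155944 -1.31026201  0.6038416 ]
```

View pics/m3.png

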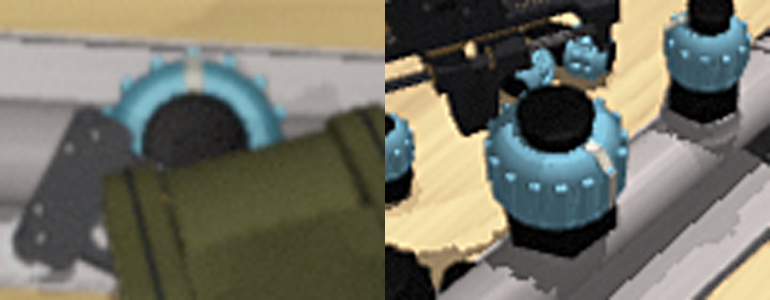

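The stripe moved from −38° to about 0°, so the stroke is turning the nut anticlockwise with ~1.3 N. I'll finish this stroke from the present pose, then repeat.

```bash
python3 - <<'E'
import numpy as np
from scipy.spatial.transform import Rotation as R
A=R.from_rotvec([0,0,.065])
for x,y,r in [(-.054,-.064,.04),(-.065,-.075,-.04),(-.078,-.084,-.13),(-.091,-.091,-.22),(-.105,-.096,-.31),(-.12,-.099,-.4),(-.135,-.1,-.49),(-.136,-.121,-.49),(-.133,-.139,-.24),(-.06,-.135,0),(-.01,-.08,0),(0,0,0)]:
    d=A.inv().apply([x+.045,y+.052,0]);print([round(float(d[0]),3),round(float(d[1]),3),0,0,0,round(r-.13,2)],end=', ')
E
```

```text
[-0.01, -0.011, 0, 0, 0, -0.09], [-0.021, -0.022, 0, 0, 0, -0.17], [-0.035, -0.03, 0, 0, 0, -0.26], [-0.048, -0.036, 0, 0, 0, -0.35], [-0.063, -0.04, 0, 0, 0, -0.44], [-0.078, -0.042, 0, 0, 0, -0.53], [-0.093, -0.042, 0, 0, 0, -0.62], [-0.095, -0.063, 0, 0, 0, -0.62], [-0.093, -0.081, 0, 0, 0, -0.37], [-0.02, -0.082, 0, 0, 0, -0.13], [0.033, -0.03, 0, 0, 0, -0.13], [0.048, 0.049, 0, 0, 0, -0.13],
```

Call:
play_rows:
  rows:
    - [[-0.01,-0.011,0,0,0,-0.09],[-0.021,-0.022,0,0,0,-0.17],[-0.035,-0.03,0,0,0,-0.26],[-0.048,-0.036,0,0,0,-0.35],[-0.063,-0.04,0,0,0,-0.44],[-0.078,-0.042,0,0,0,-0.53],[-0.093,-0.042,0,0,0,-0.62],[-0.093,-0.042,0,0,0,-0.62],[-0.095,-0.063,0,0,0,-0.62],[-0.093,-0.081,0,0,0,-0.37],[-0.02,-0.082,0,0,0,-0.13],[0.033,-0.03,0,0,0,-0.13],[0.048,0.049,0,0,0,-0.13],[0.048,0.049,0,0,0,-0.13]]

```text
clock: 4.43
tool_pos: [0.4816, -0.0078, 0.3506]
eef_rot: [0.202, 0.979, 0.003, 0.001]
contact_force: [1.8, 0.3, -0.3]
opening: 0.008
finger_force: 0.0
```

```bash
cat > stripe.py <<'E'
from h import *
# stripe bearing: white-ish pixels on the ring r 28..46 mm at the nut top, seen in both cameras
def look(tag,z=.206):
    out={}
    for n in('top','scene'):
        s=save(n,f'{tag}_{n}');hs=cv2.cvtColor(s['pixels'],cv2.COLOR_BGR2HSV)
        sc=[]
        for a in range(0,360,3):
            px=[proj(s,np.array([.550+r*np.cos(np.radians(a)),-.032+r*np.sin(np.radians(a)),z-(r-.032)*.3])).round().astype(int) for r in(.034,.037,.040)]
            sc.append(np.mean([hs[p[1],p[0],1]*1.+ (255 if hs[p[1],p[0],2]<110 else 0) for p in px]))
        i=np.argsort(sc)[:5];out[n]=[(int(k*3),int(sc[k])) for k in i]
    st=get_state();print(tag,st['clock'],st['tool_pos'].round(4),st['contact_force'].round(1),out)
E
python3 -c "
from stripe import *
look('a1')"
```

```text
a1 4.5333 [ 0.481  -0.0139  0.3501] [0.2 0.5 0.3] {'top': [(51, 15), (57, 18), (54, 19), (60, 23), (48, 24)], 'scene': [(54, 27), (60, 28), (51, 30), (63, 30), (48, 32)]}
```

The stripe is now at ~55° in both cameras, so that stroke gave 93° as planned. Now the full stroke as one repeatable call.

Call:
play_rows:
  rows:
    - [[-0.01,0.004,0,0,0,0.25],[-0.01,0.004,0,0,0,0.49],[-0.027,0.004,0,0,0,0.49],[-0.028,-0.011,0,0,0,0.4],[-0.032,-0.025,0,0,0,0.31],[-0.037,-0.039,0,0,0,0.22],[-0.045,-0.052,0,0,0,0.13],[-0.054,-0.064,0,0,0,0.04],[-0.065,-0.075,0,0,0,-0.04],[-0.078,-0.084,0,0,0,-0.13],[-0.091,-0.091,0,0,0,-0.22],[-0.105,-0.096,0,0,0,-0.31],[-0.12,-0.099,0,0,0,-0.4],[-0.135,-0.1,0,0,0,-0.49],[-0.136,-0.121,0,0,0,-0.49],[-0.133,-0.139,0,0,0,-0.24],[-0.06,-0.135,0,0,0,0],[-0.01,-0.08,0,0,0,0],[0,0,0,0,0,0],[0,0,0,0,0,0]]

```text
clock: 6.2
tool_pos: [0.4818, -0.0093, 0.3504]
eef_rot: [0.202, 0.979, 0.003, 0.001]
contact_force: [-0.2, 1.1, 0.8]
opening: 0.006
finger_force: 0.0
```

```bash
python3 -c "
from stripe import *
look('a2')"
```

```text
a2 6.3 [ 0.4812 -0.0152  0.3499] [-0.2 -0.9 -0.2] {'top': [(336, 98), (315, 102), (30, 106), (51, 106), (24, 107)], 'scene': [(75, 60), (72, 69), (81, 69), (78, 74), (93, 83)]}
```

At ~145° the stripe is hidden by the arm and the plug. Two more strokes should bring it to ~325°, where it's visible, with a 5 mm lift after them.

Call:
play_rows:
  rows:
    - [[-0.01,0.004,0,0,0,0.25],[-0.01,0.004,0,0,0,0.49],[-0.027,0.004,0,0,0,0.49],[-0.028,-0.011,0,0,0,0.4],[-0.032,-0.025,0,0,0,0.31],[-0.037,-0.039,0,0,0,0.22],[-0.045,-0.052,0,0,0,0.13],[-0.054,-0.064,0,0,0,0.04],[-0.065,-0.075,0,0,0,-0.04],[-0.078,-0.084,0,0,0,-0.13],[-0.091,-0.091,0,0,0,-0.22],[-0.105,-0.096,0,0,0,-0.31],[-0.12,-0.099,0,0,0,-0.4],[-0.135,-0.1,0,0,0,-0.49],[-0.136,-0.121,0,0,0,-0.49],[-0.133,-0.139,0,0,0,-0.24],[-0.06,-0.135,0,0,0,0],[-0.01,-0.08,0,0,0,0],[0,0,0,0,0,0],[0,0,0,0,0,0]]

```text
clock: 7.97
tool_pos: [0.4818, -0.0097, 0.3503]
eef_rot: [0.202, 0.979, 0.003, 0.001]
contact_force: [0.5, 0.1, 0.4]
opening: 0.005
finger_force: 0.0
```

Call:
play_rows:
  rows:
    - [[-0.01,0.004,0,0,0,0.25],[-0.01,0.004,0,0,0,0.49],[-0.027,0.004,0,0,0,0.49],[-0.028,-0.011,0,0,0,0.4],[-0.032,-0.025,0,0,0,0.31],[-0.037,-0.039,0,0,0,0.22],[-0.045,-0.052,0,0,0,0.13],[-0.054,-0.064,0,0,0,0.04],[-0.065,-0.075,0,0,0,-0.04],[-0.078,-0.084,0,0,0,-0.13],[-0.091,-0.091,0,0,0,-0.22],[-0.105,-0.096,0,0,0,-0.31],[-0.12,-0.099,0,0,0,-0.4],[-0.135,-0.1,0,0,0,-0.49],[-0.136,-0.121,0,0,0,-0.49],[-0.133,-0.139,0,0,0,-0.24],[-0.06,-0.135,0,0,0,0],[-0.01,-0.08,0,0,0,0],[0,0,-0.01,0,0,0],[0,0,-0.01,0,0,0]]

```text
clock: 9.63
tool_pos: [0.4819, -0.0095, 0.3558]
eef_rot: [0.202, 0.979, 0.003, 0.002]
contact_force: [0.6, 1.4, 0.4]
opening: 0.002
finger_force: 0.0
```

```bash
python3 -c "
from stripe import *
look('a4',.211)"
```

```text
a4 9.7333 [ 0.4812 -0.0153  0.3551] [-0.1  0.1 -0.4] {'top': [(300, 15), (291, 17), (297, 19), (294, 20), (303, 42)], 'scene': [(288, 15), (291, 19), (294, 21), (297, 25), (66, 58)]}
```

The stripe is at ~295°, so the total is about 333°; one stroke gained one rib less. Going on with two strokes at a time.

Call:
play_rows:
  rows:
    - [[-0.01,0.004,0,0,0,0.25],[-0.01,0.004,0,0,0,0.49],[-0.027,0.004,0,0,0,0.49],[-0.028,-0.011,0,0,0,0.4],[-0.032,-0.025,0,0,0,0.31],[-0.037,-0.039,0,0,0,0.22],[-0.045,-0.052,0,0,0,0.13],[-0.054,-0.064,0,0,0,0.04],[-0.065,-0.075,0,0,0,-0.04],[-0.078,-0.084,0,0,0,-0.13],[-0.091,-0.091,0,0,0,-0.22],[-0.105,-0.096,0,0,0,-0.31],[-0.12,-0.099,0,0,0,-0.4],[-0.135,-0.1,0,0,0,-0.49],[-0.136,-0.121,0,0,0,-0.49],[-0.133,-0.139,0,0,0,-0.24],[-0.06,-0.135,0,0,0,0],[-0.01,-0.08,0,0,0,0],[0,0,0,0,0,0],[0,0,0,0,0,0]]

```text
clock: 11.4
tool_pos: [0.4817, -0.0097, 0.3553]
eef_rot: [0.202, 0.979, 0.003, 0.001]
contact_force: [1.4, 1.1, -0.1]
opening: 0.007
finger_force: 0.0
```

Call:
play_rows:
  rows:
    - [[-0.01,0.004,0,0,0,0.25],[-0.01,0.004,0,0,0,0.49],[-0.027,0.004,0,0,0,0.49],[-0.028,-0.011,0,0,0,0.4],[-0.032,-0.025,0,0,0,0.31],[-0.037,-0.039,0,0,0,0.22],[-0.045,-0.052,0,0,0,0.13],[-0.054,-0.064,0,0,0,0.04],[-0.065,-0.075,0,0,0,-0.04],[-0.078,-0.084,0,0,0,-0.13],[-0.091,-0.091,0,0,0,-0.22],[-0.105,-0.096,0,0,0,-0.31],[-0.12,-0.099,0,0,0,-0.4],[-0.135,-0.1,0,0,0,-0.49],[-0.136,-0.121,0,0,0,-0.49],[-0.133,-0.139,0,0,0,-0.24],[-0.06,-0.135,0,0,0,0],[-0.01,-0.08,0,0,0,0],[0,0,0,0,0,0],[0,0,0,0,0,0]]

```text
clock: 13.07
tool_pos: [0.4818, -0.0095, 0.3554]
eef_rot: [0.202, 0.979, 0.003, 0.001]
contact_force: [1.5, 0.8, 0.1]
opening: 0.005
finger_force: 0.0
```

```bash
python3 -c "
from stripe import *
look('a6',.213)"
```

```text
a6 13.1667 [ 0.4812 -0.0153  0.3549] [ 0.3 -0.5  0.2] {'top': [(69, 11), (78, 16), (72, 17), (75, 18), (81, 32)], 'scene': [(66, 25), (69, 27), (72, 46), (75, 48), (84, 50)]}
```

Stripe at ~74° gives a total of ~472°, with strokes now at 67.5°. That leaves ~608°. Three more strokes, with a lift in between.

Call:
play_rows:
  rows:
    - [[-0.01,0.004,0,0,0,0.25],[-0.01,0.004,0,0,0,0.49],[-0.027,0.004,0,0,0,0.49],[-0.028,-0.011,0,0,0,0.4],[-0.032,-0.025,0,0,0,0.31],[-0.037,-0.039,0,0,0,0.22],[-0.045,-0.052,0,0,0,0.13],[-0.054,-0.064,0,0,0,0.04],[-0.065,-0.075,0,0,0,-0.04],[-0.078,-0.084,0,0,0,-0.13],[-0.091,-0.091,0,0,0,-0.22],[-0.105,-0.096,0,0,0,-0.31],[-0.12,-0.099,0,0,0,-0.4],[-0.135,-0.1,0,0,0,-0.49],[-0.136,-0.121,0,0,0,-0.49],[-0.133,-0.139,0,0,0,-0.24],[-0.06,-0.135,0,0,0,0],[-0.01,-0.08,0,0,0,0],[0,0,0,0,0,0],[0,0,0,0,0,0]]

```text
clock: 14.83
tool_pos: [0.4817, -0.0098, 0.3553]
eef_rot: [0.202, 0.979, 0.003, 0.001]
contact_force: [2.0, 0.1, 0.3]
opening: 0.007
finger_force: 0.0
```

Call:
play_rows:
  rows:
    - [[-0.01,0.004,0,0,0,0.25],[-0.01,0.004,0,0,0,0.49],[-0.027,0.004,0,0,0,0.49],[-0.028,-0.011,0,0,0,0.4],[-0.032,-0.025,0,0,0,0.31],[-0.037,-0.039,0,0,0,0.22],[-0.045,-0.052,0,0,0,0.13],[-0.054,-0.064,0,0,0,0.04],[-0.065,-0.075,0,0,0,-0.04],[-0.078,-0.084,0,0,0,-0.13],[-0.091,-0.091,0,0,0,-0.22],[-0.105,-0.096,0,0,0,-0.31],[-0.12,-0.099,0,0,0,-0.4],[-0.135,-0.1,0,0,0,-0.49],[-0.136,-0.121,0,0,0,-0.49],[-0.133,-0.139,0,0,0,-0.24],[-0.06,-0.135,0,0,0,0],[-0.01,-0.08,0,0,0,0],[0,0,-0.01,0,0,0],[0,0,-0.01,0,0,0]]

```text
clock: 16.5
tool_pos: [0.482, -0.0096, 0.3608]
eef_rot: [0.202, 0.979, 0.003, 0.002]
contact_force: [-0.1, 0.8, 0.5]
opening: 0.005
finger_force: 0.0
```

Call:
play_rows:
  rows:
    - [[-0.01,0.004,0,0,0,0.25],[-0.01,0.004,0,0,0,0.49],[-0.027,0.004,0,0,0,0.49],[-0.028,-0.011,0,0,0,0.4],[-0.032,-0.025,0,0,0,0.31],[-0.037,-0.039,0,0,0,0.22],[-0.045,-0.052,0,0,0,0.13],[-0.054,-0.064,0,0,0,0.04],[-0.065,-0.075,0,0,0,-0.04],[-0.078,-0.084,0,0,0,-0.13],[-0.091,-0.091,0,0,0,-0.22],[-0.105,-0.096,0,0,0,-0.31],[-0.12,-0.099,0,0,0,-0.4],[-0.135,-0.1,0,0,0,-0.49],[-0.136,-0.121,0,0,0,-0.49],[-0.133,-0.139,0,0,0,-0.24],[-0.06,-0.135,0,0,0,0],[-0.01,-0.08,0,0,0,0],[0,0,0,0,0,0],[0,0,0,0,0,0]]

```text
clock: 18.17
tool_pos: [0.482, -0.0094, 0.3604]
eef_rot: [0.201, 0.98, 0.003, 0.001]
contact_force: [1.7, 0.3, 0.1]
opening: 0.005
finger_force: 0.0
```

```bash
python3 -c "
from stripe import *
look('a9',.216)"
```

```text
a9 18.2667 [ 0.4813 -0.0153  0.3599] [-0.1  0.1 -0.3] {'top': [(330, 15), (324, 17), (321, 18), (327, 18), (318, 26)], 'scene': [(327, 21), (315, 21), (321, 23), (318, 25), (324, 27)]}
```

Stripe at ~322°: two full turns done (720°), with one to go. Four more strokes give 270–360°, so they can't overshoot.

Call:
play_rows:
  rows:
    - [[-0.01,0.004,0,0,0,0.25],[-0.01,0.004,0,0,0,0.49],[-0.027,0.004,0,0,0,0.49],[-0.028,-0.011,0,0,0,0.4],[-0.032,-0.025,0,0,0,0.31],[-0.037,-0.039,0,0,0,0.22],[-0.045,-0.052,0,0,0,0.13],[-0.054,-0.064,0,0,0,0.04],[-0.065,-0.075,0,0,0,-0.04],[-0.078,-0.084,0,0,0,-0.13],[-0.091,-0.091,0,0,0,-0.22],[-0.105,-0.096,0,0,0,-0.31],[-0.12,-0.099,0,0,0,-0.4],[-0.135,-0.1,0,0,0,-0.49],[-0.136,-0.121,0,0,0,-0.49],[-0.133,-0.139,0,0,0,-0.24],[-0.06,-0.135,0,0,0,0],[-0.01,-0.08,0,0,0,0],[0,0,0,0,0,0],[0,0,0,0,0,0]]

```text
clock: 19.93
tool_pos: [0.4818, -0.0097, 0.3604]
eef_rot: [0.202, 0.979, 0.003, 0.001]
contact_force: [1.2, 0.8, 0.6]
opening: 0.007
finger_force: 0.0
```

```bash
python3 -c "
from stripe import *
look('a10',.217)"
```

```text
a10 20.0333 [ 0.4811 -0.0155  0.3599] [-0.  -0.4  0.7] {'top': [(42, 13), (33, 14), (39, 19), (36, 19), (45, 37)], 'scene': [(39, 14), (36, 15), (33, 18), (30, 36), (27, 48)]}
```

Call:
play_rows:
  rows:
    - [[-0.01,0.004,0,0,0,0.25],[-0.01,0.004,0,0,0,0.49],[-0.027,0.004,0,0,0,0.49],[-0.028,-0.011,0,0,0,0.4],[-0.032,-0.025,0,0,0,0.31],[-0.037,-0.039,0,0,0,0.22],[-0.045,-0.052,0,0,0,0.13],[-0.054,-0.064,0,0,0,0.04],[-0.065,-0.075,0,0,0,-0.04],[-0.078,-0.084,0,0,0,-0.13],[-0.091,-0.091,0,0,0,-0.22],[-0.105,-0.096,0,0,0,-0.31],[-0.12,-0.099,0,0,0,-0.4],[-0.135,-0.1,0,0,0,-0.49],[-0.136,-0.121,0,0,0,-0.49],[-0.133,-0.139,0,0,0,-0.24],[-0.06,-0.135,0,0,0,0],[-0.01,-0.08,0,0,0,0],[0,0,-0.005,0,0,0],[0,0,-0.005,0,0,0]]

```text
clock: 21.7
tool_pos: [0.4818, -0.0098, 0.363]
eef_rot: [0.202, 0.979, 0.003, 0.001]
contact_force: [0.5, 0.5, -0.0]
opening: 0.007
finger_force: 0.0
```

Call:
play_rows:
  rows:
    - [[-0.01,0.004,0,0,0,0.25],[-0.01,0.004,0,0,0,0.49],[-0.027,0.004,0,0,0,0.49],[-0.028,-0.011,0,0,0,0.4],[-0.032,-0.025,0,0,0,0.31],[-0.037,-0.039,0,0,0,0.22],[-0.045,-0.052,0,0,0,0.13],[-0.054,-0.064,0,0,0,0.04],[-0.065,-0.075,0,0,0,-0.04],[-0.078,-0.084,0,0,0,-0.13],[-0.091,-0.091,0,0,0,-0.22],[-0.105,-0.096,0,0,0,-0.31],[-0.12,-0.099,0,0,0,-0.4],[-0.135,-0.1,0,0,0,-0.49],[-0.136,-0.121,0,0,0,-0.49],[-0.133,-0.139,0,0,0,-0.24],[-0.06,-0.135,0,0,0,0],[-0.01,-0.08,0,0,0,0],[0,0,0,0,0,0],[0,0,0,0,0,0]]

```text
clock: 23.37
tool_pos: [0.4819, -0.0095, 0.3629]
eef_rot: [0.201, 0.979, 0.003, 0.001]
contact_force: [0.5, 1.8, -0.2]
opening: 0.009
finger_force: 0.0
```

Call:
play_rows:
  rows:
    - [[-0.01,0.004,0,0,0,0.25],[-0.01,0.004,0,0,0,0.49],[-0.027,0.004,0,0,0,0.49],[-0.028,-0.011,0,0,0,0.4],[-0.032,-0.025,0,0,0,0.31],[-0.037,-0.039,0,0,0,0.22],[-0.045,-0.052,0,0,0,0.13],[-0.054,-0.064,0,0,0,0.04],[-0.065,-0.075,0,0,0,-0.04],[-0.078,-0.084,0,0,0,-0.13],[-0.091,-0.091,0,0,0,-0.22],[-0.105,-0.096,0,0,0,-0.31],[-0.12,-0.099,0,0,0,-0.4],[-0.135,-0.1,0,0,0,-0.49],[-0.136,-0.121,0,0,0,-0.49],[-0.133,-0.139,0,0,0,-0.24],[-0.06,-0.135,0,0,0,0],[-0.01,-0.08,0,0,0,0],[0,0,0,0,0,0],[0,0,0,0,0,0]]

```text
clock: 25.03
tool_pos: [0.4819, -0.0094, 0.363]
eef_rot: [0.201, 0.98, 0.003, 0.001]
contact_force: [0.8, 0.3, 1.0]
opening: 0.005
finger_force: 0.0
```

```bash
python3 -c "
from stripe import *
look('a13',.220)"
```

```text
a13 25.1333 [ 0.4813 -0.0153  0.3624] [0.1 0.2 0.4] {'top': [(276, 13), (285, 16), (279, 19), (282, 20), (288, 62)], 'scene': [(276, 16), (273, 24), (282, 25), (279, 25), (270, 54)]}
```

The stripe is at ~280° (total ~1038°), about 42° short. One partial stroke, then back off and lift clear.

Call:
play_rows:
  rows:
    - [[-0.01,0.004,0,0,0,0.25],[-0.01,0.004,0,0,0,0.49],[-0.027,0.004,0,0,0,0.49],[-0.028,-0.011,0,0,0,0.4],[-0.032,-0.025,0,0,0,0.31],[-0.037,-0.039,0,0,0,0.22],[-0.045,-0.052,0,0,0,0.13],[-0.054,-0.064,0,0,0,0.04],[-0.065,-0.075,0,0,0,-0.04],[-0.073,-0.081,0,0,0,-0.1],[-0.065,-0.105,0,0,0,-0.1],[-0.03,-0.13,0,0,0,0],[0.04,-0.1,0,0,0,0],[0.08,-0.04,-0.02,0,0,0],[0.1,-0.02,-0.1,0,0,0],[0.1,-0.02,-0.15,0,0,0],[0.1,-0.02,-0.15,0,0,0],[0.1,-0.02,-0.15,0,0,0]]

```text
clock: 26.63
tool_pos: [0.4311, -0.006, 0.4382]
eef_rot: [0.207, 0.978, -0.0, 0.002]
contact_force: [-0.7, -0.6, -0.7]
opening: 0.003
finger_force: 0.0
```

```bash
python3 -c "
from stripe import *
look('a14',.221)
a=cv2.imread('pics/a14_top.png')[90:310,170:490];b=cv2.imread('pics/a14_scene.png')[140:300,150:450]
cv2.imwrite('pics/m4.png',np.vstack([cv2.resize(a,(436,300)),cv2.resize(b,(436,280))]))"
```

```text
a14 26.7333 [ 0.4307 -0.0061  0.4366] [-0.5 -0.9 -0. ] {'top': [(330, 15), (339, 17), (336, 19), (333, 19), (342, 38)], 'scene': [(327, 19), (336, 23), (330, 25), (333, 25), (132, 55)]}
```

View pics/m4.png

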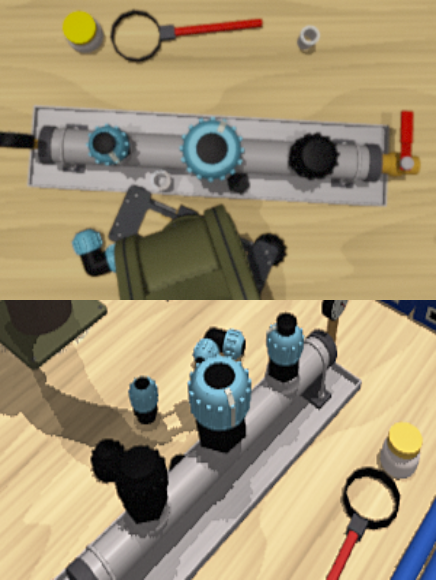

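The stripe is at ~333°, a total of ~1091° (3.03 turns). The nut stands visibly higher, the small nut and loose parts haven't moved, and the hand is clear.

```bash
python3 -c "
from plant import *
print(finish_job())"
```

```text
the job is handed in; nothing more can be done
None
```

I loosened the large nut by about 3.03 turns, measured from its white stripe, and handed the job in at about 27 s; the small nut and loose parts look unmoved and the hand is clear, but no verdict was returned.

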